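# Present a printed bracket to the inspection camera

### The job

Swing the red handle of the toggle clamp fully open, lift the grey angle bracket straight up out of its blue nest and show it to the inspection camera: upright and square to the lens, its flat outer face towards the lens, the hole centred on the camera's axis 80 mm in front of the lens. The job finishes with the robot still holding it there, steady in the air; leave the clamp open, and do not touch the camera or disturb the jar, the white gear and the deburring tool.

Things in the scene. Friction and masses are not known exactly. Their poses are not given: they have to be found in the camera images.
- fixture: Bolted-down aluminium plate 142 x 92 x 10 mm, x -60 to +82. Origin on its underside, z up. Blue nest (walls 4 to 6 mm above the plate, 1.2 mm play) holds the bracket with its axes parallel to these, bracket origin at x +46, y 0, z +10 mm. A steel toggle clamp stands at x -9 to -53; its bar reaches along +x over the bracket's flange.
- clamp_handle (a joint): Red clamp handle: 0 = shut, upright; grows as its top swings to the fixture's -x, away from the bracket, about an axis along fixture y, to the stop at 1.35 rad = fully open, nearly lying. About 6 N at the grip; stays where left. The bar rises with it and ends upright, leaning away from the bracket (top 120 mm high). The shut bar bars the bracket's way up.
- clamp_pivot (a point): The handle's pivot axis, fixture x -40, y 0, z +46 mm; axes as the fixture's.
- clamp_grip (a point): Middle of the red handle grip, 55 mm from the pivot along the handle. The grip is 16 mm thick (fixture x) and 18 mm wide (fixture y), 30 to 76 mm from the pivot. Its z axis points along the handle, away from the pivot.
- bracket: Grey printed angle bracket, 20 g. Origin: centre of its underside. Flange x -16 to +16 mm, 50 wide, 5 thick; upright plate x +8 to +14, 50 wide (y), top at z 40, with a round hole along x. +x is the normal of the flat outer face; the flange reaches to -x. Best held across the 50 mm width by the plate's side edges, about 30 mm above the underside.
- bracket_bore (a point): Centre of the bracket's hole, at bracket x +11, y 0, z +24 mm; the hole is 18 mm across; axes as the bracket's.
- cam_stand: Inspection camera stand, bolted down: dark foot 120 x 100 x 14 mm (x -92 to +28), 14 mm column 0.31 m high at its origin (underside of the foot, z up). The camera head on it looks towards the stand's -x, level or up to 20 degrees down; its height and tilt differ from run to run and stay as they are.
- cam_lens (a point): Centre of the lens front, in the middle of the white ring light (62 mm across). x points back into the camera along its optical axis, y is level, z is the camera's up.
- cam_focus (a point): The point where the hole shall be: on the optical axis, 80 mm in front of the lens front. Axes as cam_lens: x points to the lens. A bracket rightly presented has its axes parallel to these, x to x, y to y, z to z.
- jar: Screw jar with black lid, 47 mm across, 53 mm high, upright; origin at the centre of its underside. A bystander.
- gear: White printed gear, 53 mm across, 13 mm high, lying flat; origin at the centre of its underside. A bystander.
- deburr: Deburring tool with blue handle, 134 x 15 x 15 mm, lying along its x; origin under its middle. A bystander.
Mind the look-alikes: they are no part of the job. What is shaped like the bracket but green is not meant.

How it is judged:
On the way, in this order (a step that is already met when the one before it is completed fails the run):
1. the clamp is swung open (handle past 1.15 rad) with the bracket still in its nest (value of joint clamp_handle above 1.15 rad and distance of bracket from where it was at the start of the episode below 0.006 m), for 0.2 s.
2. the bracket is lifted straight up clear of the nest, between the fingers (z of bracket in the frame of fixture above 0.03 m and horizontal distance between bracket and fixture below 0.075 m and contact force between bracket and the fingers above 0.5 N), for 0.05 s.
At the end, for the whole second after the job is handed in: Bracket held still in the fingers, hole centre within 12 mm of the focus point (on the optical axis, 80 mm before the lens), axes within 0.14 rad (8 degrees) of the camera's, flat outer face to the lens, flange at the bottom; clamp handle left past 1.1 rad (distance between bracket_bore and cam_focus below 0.012 m and angle between the x axis of bracket and the x axis of cam_focus, either way round below 0.14 rad and angle between the z axis of bracket and the z axis of cam_focus, either way round below 0.14 rad and x of bracket in the frame of cam_focus below -0.005 m and z of bracket in the frame of cam_focus below -0.01 m and contact force between bracket and the fingers above 0.5 N and linear speed of bracket below 0.02 m/s and value of joint clamp_handle above 1.1 rad); the arm keeps its last pose, push and grip.
It fails at once if the inspection camera is pushed (more than 2 N) (contact force between cam_stand and anything else above 2 N).
It fails at once if the jar is moved by more than 15 mm (distance of jar from where it was at the start of the episode above 0.015 m).
It fails at once if the gear is moved by more than 15 mm (distance of gear from where it was at the start of the episode above 0.015 m).
It fails at once if the deburring tool is moved by more than 15 mm (distance of deburr from where it was at the start of the episode above 0.015 m).
It also fails if it takes over 48 s, if anything falls off the work surface, if the arm or the gripper's body presses on something with over 40 N, if the wrist force passes 120 N, or if a joint passes its speed limit or range.

### The arm

A 7-joint arm with a two-finger parallel gripper is mounted at the origin on the work surface; the furniture and walls round the work are solid. World frame = base frame: x ahead of the robot, y to its left, z up, the work surface at z = 0. Lengths are in m, angles in rad, forces in N, time in s.
With the tool pointing down it reaches from about 0.4 to 0.85 m from the base axis. Payload 10.4 kg.
Tool frame: the origin (TCP) lies midway between the tips of the shut fingers; the grasp point (between the pads) lies 19 mm behind it; z points along the fingers, y is the line along which they close (so a half turn about z gives the same grasp; the last joint's range is limited). The gripper opens to 87 mm and grips with 3 to 60 N. Pads are 19 mm wide; open, the fingers measure 117 mm over their backs; the gripper's body (75 mm by 190 mm) begins 51 mm behind the grasp point.
Start: joints at [-1.223, 0.332, -0.065, 1.46, 0.022, 1.35, -0.088], TCP at [0.226, 0.583, 0.223] pointing down, gripper open.
Joint ranges: [-2.6, 2.6], [-0.5, 2.12], [-1.47, 1.34], [0.16, 2.42], [-1.27, 4.41], [0.06, 2.06], [-2.6, 2.6]. Speed limits (rad/s): [2.22, 2.22, 2.79, 2.79, 3.14, 3.14, 3.14].

### API

Orientations are given as a unit quaternion [x, y, z, w].
In Python, from bench import r gives the robot as it stands.
- The arm moves only by the tool arm_command, never from a script. Its argument "moves" is one flat list of numbers, 4 for each row, row after row: the shift along the tool's x, y, z in cm, then the turn about the tool's z in degrees. A call has 1 to 12 rows; each row shifts and turns the commanded pose from where the row before left it, along the tool's axes as they then stand; what a row does not reach is not made up. A row lasts 1/12 s, in which the tool goes at most 41.7 mm and 7.16 degrees, less where a joint would pass 70% of its speed; a pose out of reach is approached as far as the arm can. A call with a gripper value outside its range is refused whole. "fingers" is the opening in per cent of the stroke, from 0 (shut) to 100 (fully open), set as the call begins (left out, the last holds). The fingers move at their own pace and stop on an object; "squeeze" is the grip in N (left out, the last holds). Time passes only in rows, so rows that do not move let the fingers close. It gives the time, the measured TCP pose, the force, the opening and the grip force at its end, in the units of the state.
- r.read_state(): the state, without advancing time (a new reading comes with each control period).
- r.camera(name): name is "scene" or "top" or "wrist"; returns the picture (400x640x3 uint8, red, green, blue); there is no depth.
- r.camera_info(name): a dict with "fx", "fy", "cx", "cy" (pixels), "origin" and "attitude" of the camera in the world. Camera axes: x right, y up, looking along -z (the intrinsics and any distortion apply to the point x, -y, -z); pixel columns grow to the right and rows downward; lengths in m; the calibration is good to about 2 mm. A picture is of the moment at which its call begins: read the wrist's pose just before it. camera_info takes no time and is no camera call; for the wrist camera it gives the pose at the moment of the call.
- r.close_job(): hands the job in; it is judged then, once.
The state is a dict: "time": time; "joint_positions": joint angles; "joint_vel": joint speeds; "joint_torque": joint torques, N m; "ee_pos": TCP position; "eef_rot": TCP orientation; "ft_force": force on the tool from outside, world axes, zero at the start; "torque": the same for the moment, N m; "width": finger opening in m; "grip_force": force on a finger pad.
Only numpy, scipy, OpenCV 4.12 (cv2) and the standard library are available. Lean on these libraries where they do the work, as an engineer would, in place of code of your own. Each camera call takes 0.05 s, during which the arm holds its last target. There are 200 camera calls.

## Working session

There is one attempt and no reset: what is moved stays moved. The work goes in short steps, Python scripts to look and compute and a tool call to move; the robot and the scene stay as the last step left them, time stands still between calls to the robot, and variables do not carry over. Pictures are saved under pics/ and viewed, at most 10 in all, crops included, and the job is handed in when it is done.

Besides the shell and the picture viewer there is one more tool, called after "Emit:" in YAML: its name, and indented under it one key for each argument. arm_command: Moves the arm, as the interface text tells. Its arguments: {"type":"object","properties":{"moves":{"type":"array"},"fingers":{"type":"number"},"squeeze":{"type":"number"}},"required":["moves"]}

```bash
mkdir -p pics; ls
python3 - <<'E'
from bench import r
import cv2
for n in("scene","top"):
    cv2.imwrite(f"pics/{n}0.png",cv2.cvtColor(r.camera(n),cv2.COLOR_RGB2BGR)); print(n,r.camera_info(n))
s=r.read_state();print(s['time'],s['ee_pos'],s['eef_rot'],s['width']); print(r.camera_info('wrist'))
E
```

```text
pics
scene {'fx': 418.05874568288255, 'fy': 418.05874568288255, 'cx': 313.4688992112957, 'cy': 203.22202785759674, 'origin': array([-0.08529234, -0.28217046,  0.90739196]), 'attitude': array([ 0.32919826, -0.14628833, -0.40025193,  0.84263077])}
top {'fx': 472.35860997164144, 'fy': 472.35860997164144, 'cx': 321.5276714677603, 'cy': 201.0668352282484, 'origin': array([0.26963409, 0.18652817, 1.08636447]), 'attitude': array([ 0.07872352, -0.07479967, -0.66848715,  0.73575305])}
0.1 [0.22638983 0.58220878 0.22186324] [ 1.84348990e-01  9.82860662e-01 -6.02157813e-04 -7.55457134e-05] 0.08700498610292391
{'fx': 318.5507113259258, 'fy': 318.5507113259258, 'cx': 321.4314721135163, 'cy': 196.01288264405315, 'origin': array([0.14825813, 0.61155267, 0.38407497]), 'attitude': array([-0.12648729, -0.08530313,  0.55822076,  0.81554517])}
```

View pics/scene0.png

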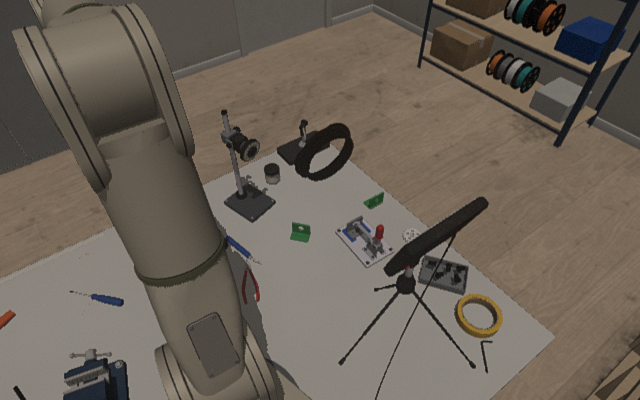

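View pics/top0.png

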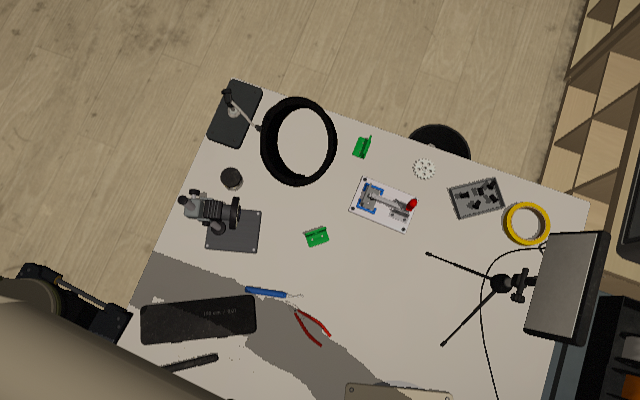

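The scene view shows the fixture at about (365,240) with the red handle at (379,232), the stand foot at (250,203), the camera head at (240,145) and the jar at (272,173). In the top view the fixture is at (383,205), the handle at (412,203), the stand foot at (233,230), the jar at (231,178), the gear at (424,169) and the deburring tool at (268,292).

Run:
```python
import cv2
t=cv2.imread("pics/top0.png")[165:265,170:440]; s=cv2.imread("pics/scene0.png")[100:280,205:415]
cv2.imwrite("pics/c1.png",cv2.resize(t,(800,296),interpolation=cv2.INTER_CUBIC))
cv2.imwrite("pics/c2.png",cv2.resize(s,(700,600),interpolation=cv2.INTER_CUBIC))
```

```text
(no output)
```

View pics/c1.png

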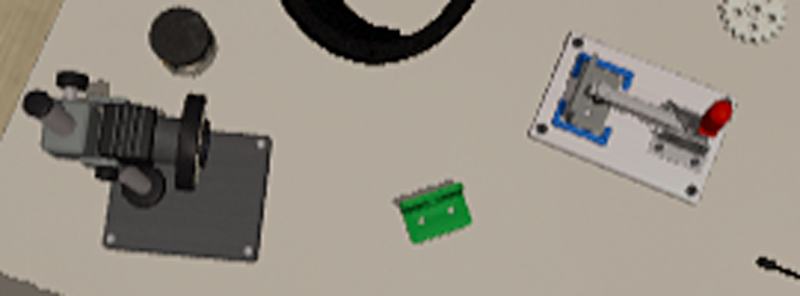

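View pics/c2.png

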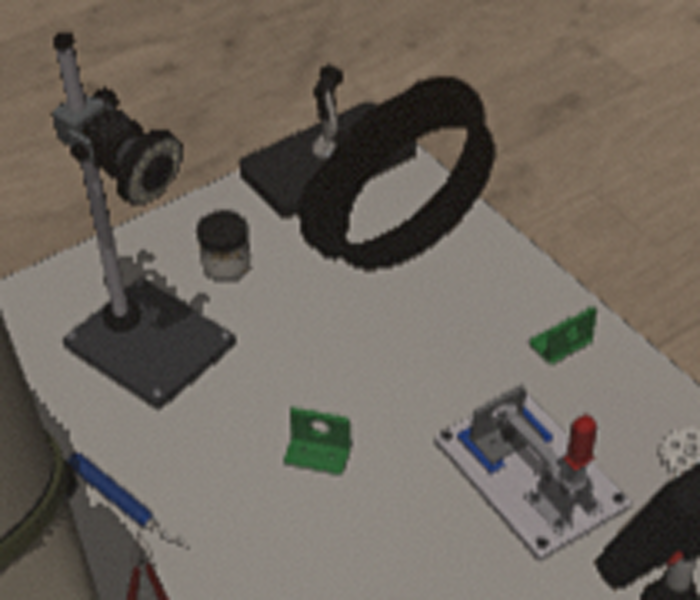

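c1: plate corners (570,32), (529,138), (700,203), (735,95); foot corners (270,137), (257,261), (105,247); ring light at about (203,142). c2: plate corners (435,438), (542,556), (630,503); foot corners (65,342), (158,405), (235,342); ring centre (157,166); red grip from (582,422) to (576,464).

```bash
cat > h.py <<'E'
import numpy as np, cv2
from scipy.spatial.transform import Rotation as R
from scipy.optimize import least_squares
from bench import r
def ray(c,p):
    d=np.array([(p[0]-c['cx'])/c['fx'],-(p[1]-c['cy'])/c['fy'],-1.]); d=R.from_quat(c['attitude']).apply(d); return c['origin'],d/np.linalg.norm(d)
def proj(c,P):
    q=R.from_quat(c['attitude']).inv().apply(np.atleast_2d(P)-c['origin']); return np.c_[c['cx']-c['fx']*q[:,0]/q[:,2],c['cy']+c['fy']*q[:,1]/q[:,2]]
def onz(c,p,z):
    o,d=ray(c,p); return o+d*(z-o[2])/d[2]
def tri(*cp):
    A=0;b=0;
    for c,p in cp:
        o,d=ray(c,p); M=np.eye(3)-np.outer(d,d); A=A+M; b=b+M@o
    return np.linalg.solve(A,b)
T=lambda p:(170+p[0]/2.963,165+p[1]/2.963)
S=lambda p:(205+p[0]/3.3333,100+p[1]/3.3333)
E
python3 - <<'E'
from h import *
np.set_printoptions(precision=4,suppress=True)
ct,cs=r.camera_info('top'),r.camera_info('scene')
def fit(objT,pT,objS,pS):
    def f(v):
        Q=lambda o:np.c_[R.from_euler('z',v[2]).apply(o)]+[v[0],v[1],0]
        return np.r_[(proj(ct,Q(objT))-[T(p) for p in pT]).ravel(),(proj(cs,Q(objS))-[S(p) for p in pS]).ravel()]
    best=min((least_squares(f,[.4,.4,y]) for y in(0,1.6,3.1,-1.6)),key=lambda s:s.cost); return best.x,best.fun
# fixture: left = +x
a,b,c,d=[82,46,10],[82,-46,10],[-60,46,10],[-60,-46,10]
a,b,c,d=[np.array(v)/1e3 for v in(a,b,c,d)]
tt=[onz(ct,T(p),.01) for p in[(570,32),(529,138),(700,203),(735,95)]];print(np.array(tt))
# orientation: x to the left in top, y = z cross x -> down in top
v,res=fit([b,a,c,d],[(570,32),(529,138),(700,203),(735,95)],[a,c,d],[(435,438),(542,556),(630,503)]);print('fix',v,res)
# stand: -x to right ; y down in image
e=lambda x,y:np.array([x,y,14])/1e3
v2,res=fit([e(-92,-50),e(-92,50),e(28,50)],[(270,137),(257,261),(105,247)],[e(28,50),e(-92,50),e(-92,-50)],[(65,342),(158,405),(235,342)]);print('stand',v2,res)
L=tri((ct,T((203,142))),(cs,S((157,166))));print('lens',L,proj(ct,L)-T((203,142)))
Z=R.from_euler('z',v2[2]); print('lens in stand',Z.inv().apply(L-[v2[0],v2[1],0]))
F=R.from_euler('z',v[2]);f0=np.array([v[0],v[1],0])
for n,p in dict(piv=[-40,0,46],grip=[-40,0,101],br=[46,0,10]).items():print(n,f0+F.apply(np.array(p)/1e3))
print('jar',onz(ct,(231,176),.053),'gear',onz(ct,(424,169),.01),'deb',onz(ct,(268,292),.01))
g=f0+F.apply([-.04,0,.122]);print('handle top proj',proj(cs,g),S((582,420)),proj(ct,g),T((718,115)))
# ring lamp
print('fix yaw rel stand deg',np.degrees(v[2]-v2[2]))
E
```

```text
[[ 0.5771  0.1137  0.01  ]
 [ 0.4881  0.1392  0.01  ]
 [ 0.4496  0.0027  0.01  ]
 [ 0.5383 -0.02    0.01  ]]
fix [0.5104 0.0475 1.292 ] [ 0.0349 -0.0146  0.0987 -0.2404  0.0998 -0.0009  1.2194  0.1858 -1.4737
 -0.3074 -0.4     0.1557  0.4614 -0.9612]
stand [0.4201 0.4288 1.5724] [ 1.6926 -0.5064  0.7799  0.7057 -0.406   0.4657 -1.8596 -1.115  -0.6022
 -0.1992  0.7403 -1.966 ]
lens [0.4217 0.3498 0.2324] [[ 0.3314 -0.3368]]
lens in stand [-0.0791 -0.0015  0.2324]
piv [0.4994 0.009  0.046 ]
grip [0.4994 0.009  0.101 ]
br [0.523  0.0917 0.01  ]
jar [0.5357 0.4129 0.053 ] gear [ 0.6079 -0.0305  0.01  ] deb [0.2881 0.3034 0.01  ]
handle top proj [[380.3718 225.9878]] (379.6017460174602, 226.00126001260014) [[414.1971 201.7963]] (412.3219709753628, 203.81201484981437)
fix yaw rel stand deg -16.069157529041195
```

Run:
```python
from h import *
np.set_printoptions(precision=4,suppress=True)
s=r.read_state();w=r.camera_info('wrist');Rt=R.from_quat(s['eef_rot'])
print('cam in tool',Rt.inv().apply(w['origin']-s['ee_pos']),'look',Rt.inv().apply(R.from_quat(w['attitude']).apply([0,0,-1])),'up',Rt.inv().apply(R.from_quat(w['attitude']).apply([0,1,0])))
a=cv2.resize(cv2.imread("pics/scene0.png")[125:175,215:265],(400,400),interpolation=cv2.INTER_CUBIC)
b=cv2.resize(cv2.imread("pics/top0.png")[185:235,195:245],(400,400),interpolation=cv2.INTER_CUBIC)
cv2.imwrite("pics/c3.png",np.hstack([a,b]))
ct,cs=r.camera_info('top'),r.camera_info('scene')
for n,t,q in [('ringlamp left',(262,140),S((325,215))),('ringlamp bottom',(298,186),S((370,255))),('panel c',(565,290),(437,237)),('tripod apex',(500,283),(405,285))]:print(n,tri((ct,t),(cs,q)))
print('leg foot',onz(ct,(428,253),0),onz(ct,(441,345),0))
```

```text
cam in tool [ 0.0834 -0.0012 -0.1622] look [-0.3015 -0.0008  0.9535] up [ 0.9535 -0.0004  0.3015]
ringlamp left [0.6291 0.3617 0.0308]
ringlamp bottom [0.5201 0.2448 0.1253]
panel c [ 0.3283 -0.1688  0.3942]
tripod apex [ 0.3415 -0.1399  0.21  ]
leg foot [ 0.4109 -0.0515 -0.    ] [ 0.2104 -0.0895  0.    ]
```

View pics/c3.png

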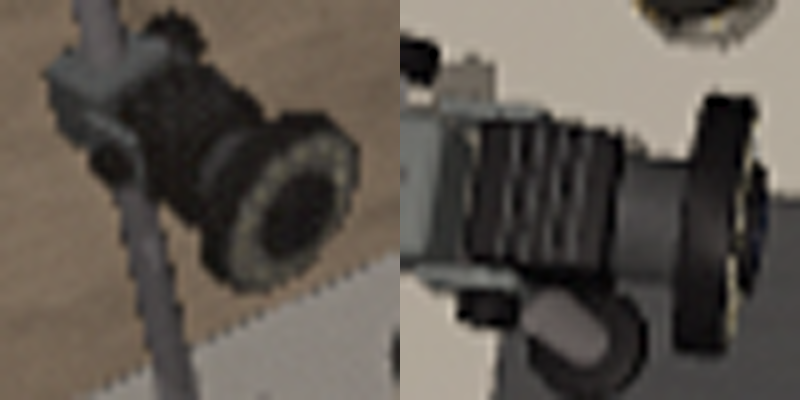

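Left half of the crop: the white ring's front face, outline through about (232,250), (275,165), (355,190), (300,272), centre about (297,213). Right half: the ring's front edge from (755,97) to (726,352).

Run:
```python
from h import *
np.set_printoptions(precision=3,suppress=True)
ct,cs=r.camera_info('top'),r.camera_info('scene')
pts=np.array([(232,252),(245,212),(275,165),(310,140),(335,138),(355,160),(355,190),(335,235),(300,272),(262,292),(240,285)])/8+[215,125]
hole=np.array([(262,235),(268,205),(290,178),(318,166),(338,185),(335,215),(312,242),(280,258)])/8+[215,125]
tp=np.array([(755,97),(726,352)])/8-[50,0]+[195,185]
ph=np.linspace(0,2*np.pi,361)
def circ(v,rad):
    A=R.from_euler('z',1.5724)*R.from_euler('y',-v[3]); return v[:3]+A.apply(np.c_[0*ph,rad*np.cos(ph),rad*np.sin(ph)])
def d(pr,pt): # signed distance to polygon
    return np.array([cv2.pointPolygonTest(pr.astype(np.float32).reshape(-1,1,2),(float(a),float(b)),True) for a,b in pt])
def f(v):
    pr=proj(cs,circ(v,v[4])); ph_=proj(cs,circ(v,v[5])); q=proj(ct,circ(v,v[4]))
    return np.r_[d(pr,pts),d(ph_,hole),q[:,1].min()-tp[0,1],q[:,1].max()-tp[1,1],(proj(ct,v[:3])-tp.mean(0))[0][0]]
for t0 in(0,.2):
  o=least_squares(f,[.42,.35,.232,t0,.031,.018],diff_step=1e-3,x_scale=[.1,.1,.1,.3,.03,.02]);print(o.x,np.degrees(o.x[3]),o.cost,o.fun)
for t in np.radians([0,4,8,12,16,20]):
  o=least_squares(lambda u:f([u[0],u[1],u[2],t,u[3],u[4]]),[.42,.35,.232,.031,.018],diff_step=1e-3);print(np.degrees(t),o.cost,o.x)
print('ringlamp c',tri((ct,(299,141)),(cs,(325,151.6))))
```

```text
[0.423 0.352 0.223 0.168 0.029 0.018] 9.625418064107965 2.209212341919051 [ 0.328  0.235 -0.24  -0.185  0.305  0.542  0.184  0.012  0.173  0.134
  0.416  0.838  0.016 -0.139 -0.007 -0.311 -0.842 -0.293  0.514  0.126
 -0.992  0.802]
[0.423 0.352 0.223 0.168 0.029 0.018] 9.6403528045642 2.2092138213149255 [ 0.329  0.234 -0.241 -0.187  0.305  0.543  0.183  0.011  0.171  0.133
  0.417  0.839  0.016 -0.14  -0.006 -0.31  -0.843 -0.294  0.514  0.124
 -0.991  0.802]
0.0 5.901334483972162 [0.423 0.352 0.224 0.027 0.016]
4.0 3.603907545207173 [0.423 0.352 0.223 0.028 0.017]
8.0 2.34017317803223 [0.423 0.352 0.223 0.029 0.017]
12.000000000000002 2.5107834319270967 [0.423 0.352 0.223 0.029 0.019]
16.0 4.584037449209748 [0.423 0.353 0.223 0.03  0.02 ]
20.0 8.982996721972276 [0.423 0.353 0.223 0.031 0.022]
ringlamp c [0.598 0.26  0.155]
```

```bash
cat >> h.py <<'E'
def plan(*wps,start=None):
    """wps: (x,y,z,toolx_yaw_deg); prints rows from the present pose (or start), tool down."""
    s=r.read_state(); x=R.from_quat(s['eef_rot']).apply([1,0,0])
    p,yaw=(np.array(s['ee_pos']),np.degrees(np.arctan2(x[1],x[0]))) if start is None else (np.array(start[:3]),start[3])
    for w in wps:
        w=np.array(w,float); dy=(w[3]-yaw+180)%360-180
        if w[3]-yaw>180 and w[3]>=190: dy=w[3]-yaw
        n=max(1,int(np.ceil(max(np.linalg.norm(w[:3]-p)/.040,abs(dy)/7)))); out=[]
        y0=yaw
        for i in range(n):
            t=(w[:3]-p)/(n-i); c,sn=np.cos(np.radians(yaw)),np.sin(np.radians(yaw))
            X=np.array([c,sn,0]);Y=np.array([sn,-c,0])
            row=[round(v,1) for v in(100*t@X,100*t@Y,-100*t[2],-(y0+dy-yaw)/(n-i))]; out+=row
            p=p+(row[0]*X+row[1]*Y)/100+[0,0,-row[2]/100]; yaw-=row[3]
        print(n,[round(float(v),1) for v in out])
E
python3 - <<'E'
from h import *
plan((.24,.56,.32,158.8),(.33,.28,.30,215))
E
```

```text
3 [-0.7, -0.5, -3.3, -0.0, -0.7, -0.5, -3.3, -0.0, -0.7, -0.6, -3.2, -0.0]
9 [-2.1, -2.5, 0.2, -6.2, -1.8, -2.7, 0.2, -6.3, -1.4, -2.9, 0.2, -6.2, -1.1, -3.1, 0.2, -6.3, -0.8, -3.2, 0.2, -6.2, -0.4, -3.2, 0.2, -6.3, -0.1, -3.3, 0.3, -6.2, 0.3, -3.3, 0.2, -6.3, 0.6, -3.2, 0.3, -6.2]
```

Emit:
arm_command:
  moves: [-0.7,-0.5,-3.3,0,-0.7,-0.5,-3.3,0,-0.7,-0.6,-3.2,0,-2.1,-2.5,0.2,-6.2,-1.8,-2.7,0.2,-6.3,-1.4,-2.9,0.2,-6.2,-1.1,-3.1,0.2,-6.3,-0.8,-3.2,0.2,-6.2,-0.4,-3.2,0.2,-6.3,-0.1,-3.3,0.3,-6.2,0.3,-3.3,0.2,-6.3,0.6,-3.2,0.3,-6.2]

```text
time: 1.1
ee_pos: [0.33, 0.2781, 0.3003]
eef_rot: [-0.303, 0.953, 0.0, -0.0]
ft_force: [0.2, -0.2, 0.3]
width: 0.0869
grip_force: 0.0
```

Emit:
arm_command:
  moves: [0,0,0,0,0,0,0,0]

```text
time: 1.27
ee_pos: [0.3304, 0.2786, 0.3006]
eef_rot: [-0.299, 0.954, 0.0, 0.0]
ft_force: [0.2, 0.5, 0.4]
width: 0.0868
grip_force: 0.0
```

Run:
```python
from h import *
s=r.read_state();w=r.camera_info('wrist');im=r.camera('wrist')
import pickle;pickle.dump(w,open('w1.pkl','wb'));cv2.imwrite("pics/w1.png",cv2.cvtColor(im,cv2.COLOR_RGB2BGR))
p=proj(w,[[.423,.352,.223]])[0];print(s['time'],s['ee_pos'],p)
x,y=int(max(0,min(440,p[0]-100))),int(max(0,min(250,p[1]-75)));print(x,y)
cv2.imwrite("pics/w1c.png",cv2.resize(cv2.cvtColor(im,cv2.COLOR_RGB2BGR)[y:y+150,x:x+200],(800,600),interpolation=cv2.INTER_CUBIC))
```

```text
1.2667 [0.33037185 0.27856341 0.30060402] [330.34057539 328.89136888]
230 250
```

View pics/w1c.png

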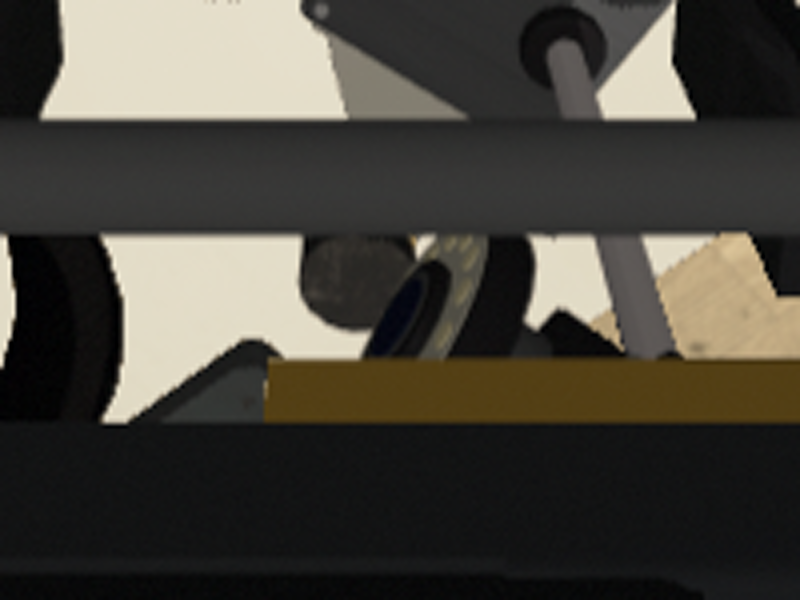

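The ring is half hidden by the gripper: its white outer edge runs through crop (487,240), (480,280), (462,320), (440,358). The dark barrel stands proud of the ring, so I refit with ring outlines only.

Run:
```python
from h import *
import pickle
np.set_printoptions(precision=3,suppress=True)
ct,cs,w=r.camera_info('top'),r.camera_info('scene'),pickle.load(open('w1.pkl','rb'))
pts=np.array([(232,252),(245,212),(275,165),(310,140),(335,138),(355,160),(355,190),(335,235),(300,272),(262,292),(240,285)])/8+[215,125]
wp=np.array([(487,240),(480,280),(462,320),(440,358)])/4+[230,250]
tp=np.array([(755,97),(726,352)])/8-[50,0]+[195,185]
ph=np.linspace(0,2*np.pi,361)
def circ(v,rad):
    A=R.from_euler('z',1.5724)*R.from_euler('y',-v[3]); return v[:3]+A.apply(np.c_[0*ph,rad*np.cos(ph),rad*np.sin(ph)])
d=lambda pr,pt:np.array([cv2.pointPolygonTest(pr.astype(np.float32).reshape(-1,1,2),(float(a),float(b)),True) for a,b in pt])
def f(v,rad,k):
    q=proj(ct,circ(v,rad)); e=[d(proj(cs,circ(v,rad)),pts),[q[:,1].min()-tp[0,1],q[:,1].max()-tp[1,1],(proj(ct,v[:3])-tp.mean(0))[0][0]]]
    if k:e.append(d(proj(w,circ(v,rad)),wp)*.7)
    return np.concatenate(e)
for k in(0,1):
 for rad in(.029,.031):
  for t in np.radians([0,5,10,15,20]):
   o=least_squares(lambda u:f([*u,t],rad,k),[.42,.35,.225],diff_step=1e-3);print(k,rad,np.degrees(t),round(o.cost,2),o.x)
```

```text
0 0.029 0.0 6.86 [0.423 0.353 0.222]
0 0.029 5.0 2.75 [0.423 0.353 0.222]
0 0.029 10.0 1.06 [0.423 0.353 0.223]
0 0.029 14.999999999999998 2.71 [0.423 0.353 0.223]
0 0.029 20.0 8.7 [0.423 0.353 0.224]
0 0.031 0.0 15.49 [0.424 0.354 0.221]
0 0.031 5.0 8.62 [0.423 0.354 0.221]
0 0.031 10.0 4.18 [0.423 0.353 0.222]
0 0.031 14.999999999999998 3.05 [0.423 0.353 0.223]
0 0.031 20.0 6.57 [0.423 0.353 0.223]
1 0.029 0.0 8.08 [0.423 0.354 0.221]
1 0.029 5.0 3.6 [0.423 0.355 0.221]
1 0.029 10.0 4.19 [0.424 0.356 0.221]
1 0.029 14.999999999999998 11.06 [0.424 0.357 0.221]
1 0.029 20.0 25.7 [0.424 0.359 0.219]
1 0.031 0.0 16.8 [0.423 0.353 0.221]
1 0.031 5.0 8.82 [0.424 0.354 0.221]
1 0.031 10.0 6.13 [0.424 0.356 0.221]
1 0.031 14.999999999999998 9.74 [0.424 0.357 0.22 ]
1 0.031 20.0 21.82 [0.424 0.359 0.219]
```

Run:
```python
from h import *
plan((.499,.009,.22,74))
```

```text
21 [0.1, -1.5, 0.4, 6.7, -0.1, -1.5, 0.4, 6.7, -0.3, -1.5, 0.4, 6.7, -0.5, -1.5, 0.4, 6.7, -0.6, -1.4, 0.4, 6.7, -0.8, -1.3, 0.4, 6.7, -0.9, -1.2, 0.4, 6.7, -1.1, -1.1, 0.4, 6.7, -1.2, -1.0, 0.4, 6.7, -1.3, -0.8, 0.4, 6.7, -1.4, -0.7, 0.4, 6.7, -1.4, -0.5, 0.4, 6.7, -1.5, -0.3, 0.4, 6.7, -1.5, -0.2, 0.4, 6.7, -1.5, 0.0, 0.4, 6.7, -1.5, 0.2, 0.3, 6.7, -1.5, 0.4, 0.4, 6.7, -1.4, 0.5, 0.3, 6.7, -1.3, 0.7, 0.4, 6.7, -1.2, 0.9, 0.3, 6.8, -1.2, 1.0, 0.4, 6.7]
```

Emit:
arm_command:
  moves: [0.1,-1.5,0.4,6.7,-0.1,-1.5,0.4,6.7,-0.3,-1.5,0.4,6.7,-0.5,-1.5,0.4,6.7,-0.6,-1.4,0.4,6.7,-0.8,-1.3,0.4,6.7,-0.9,-1.2,0.4,6.7,-1.1,-1.1,0.4,6.7,-1.2,-1.0,0.4,6.7,-1.3,-0.8,0.4,6.7,-1.4,-0.7,0.4,6.7]

```text
time: 2.23
ee_pos: [0.4201, 0.1381, 0.2562]
eef_rot: [0.334, 0.943, -0.0, -0.0]
ft_force: [0.1, 0.0, -0.4]
width: 0.0869
grip_force: 0.0
```

Emit:
arm_command:
  moves: [-1.4,-0.5,0.4,6.7,-1.5,-0.3,0.4,6.7,-1.5,-0.2,0.4,6.7,-1.5,0.0,0.4,6.7,-1.5,0.2,0.3,6.7,-1.5,0.4,0.4,6.7,-1.4,0.5,0.3,6.7,-1.3,0.7,0.4,6.7,-1.2,0.9,0.3,6.8,-1.2,1.0,0.4,6.7,0,0,0,0]

```text
time: 3.15
ee_pos: [0.5008, 0.0076, 0.2185]
eef_rot: [0.801, 0.599, -0.001, 0.0]
ft_force: [-1.0, -0.9, -0.4]
width: 0.087
grip_force: 0.0
```

Run:
```python
from h import *
np.set_printoptions(precision=4,suppress=True)
s=r.read_state();w=r.camera_info('wrist');im=r.camera('wrist');cv2.imwrite("pics/w2.png",cv2.cvtColor(im,cv2.COLOR_RGB2BGR))
print(s['time'],s['ee_pos'],s['eef_rot'])
h=im.astype(int);m=((h[...,0]>110)&(h[...,1]<60)&(h[...,2]<70)).astype(np.uint8)
n,l,st,c=cv2.connectedComponentsWithStats(m);print([(st[i],c[i]) for i in range(1,n) if st[i,4]>80])
F=R.from_euler('z',1.292);f0=np.array([.5104,.0475,0])
for q in([-40,0,122],[-40,0,76],[46,0,10],[57,25,50],[57,-25,50],[30,25,15],[30,-25,15]):print(q,proj(w,f0+F.apply(np.array(q)/1e3)))
```

```text
3.15 [0.5008 0.0076 0.2185] [ 0.8007  0.5991 -0.0009  0.0003]
[(array([  7,  25,  24,  52, 332], dtype=int32), array([18.1807, 51.5452])), (array([ 36,  28,  10,  74, 391], dtype=int32), array([40.821 , 66.0767])), (array([309, 184,  20,  16, 264], dtype=int32), array([318.7955, 191.2955]))]
[-40, 0, 122] [[319.7432 194.8753]]
[-40, 0, 76] [[319.9595 180.932 ]]
[46, 0, 10] [[319.5329  90.1769]]
[57, 25, 50] [[293.5541  77.9162]]
[57, -25, 50] [[344.8833  77.5263]]
[30, 25, 15] [[297.0068 105.5477]]
[30, -25, 15] [[342.2763 105.2108]]
```

View pics/w2.png

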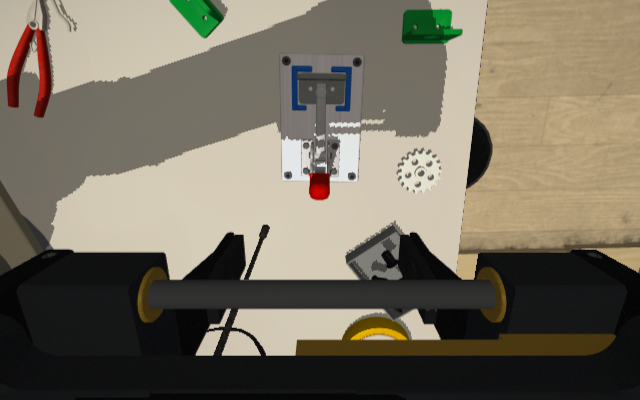

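The wrist view shows the red handle at (319,190) and the bracket at (320,88) under the bar, both within a few pixels of the prediction. Now descend and grip the handle.

Emit:
arm_command:
  moves: [0.1,-0.2,3.2,0,0,0,3.2,0,0,0,3.2,0,0,0,3.0,0,0,0,0,0]
  fingers: 60

```text
time: 3.62
ee_pos: [0.4946, 0.0119, 0.0885]
eef_rot: [0.797, 0.605, -0.004, -0.002]
ft_force: [-1.8, 0.4, -1.5]
width: 0.0618
grip_force: 0.0
```

Emit:
arm_command:
  moves: [0,0,0,0,0,0,0,0,0,0,0,0,0,0,0,0,0,0,0,0,0,0,0,0]
  fingers: 0
  squeeze: 12

```text
time: 4.12
ee_pos: [0.4987, 0.0105, 0.0943]
eef_rot: [0.798, 0.603, 0.001, 0.0]
ft_force: [-0.3, 0.2, -0.6]
width: 0.0214
grip_force: 0.0
```

Emit:
arm_command:
  moves: [0,0,0,0,0,0,0,0,0,0,0,0]

```text
time: 4.37
ee_pos: [0.4994, 0.0103, 0.0943]
eef_rot: [0.798, 0.603, 0.001, 0.001]
ft_force: [3.7, -1.1, 2.0]
width: 0.0181
grip_force: 12.0
```

Emit:
arm_command:
  moves: [-0.74,0,0.04,0,-0.73,0,0.12,0,-0.71,0,0.2,0,-0.68,0,0.28,0,-0.65,0,0.36,0,-0.6,0,0.43,0,0,0,0,0]

```text
time: 4.95
ee_pos: [0.4872, -0.0293, 0.0792]
eef_rot: [0.798, 0.603, 0.001, -0.0]
ft_force: [2.5, -1.8, -3.3]
width: 0.0182
grip_force: 12.0
```

Run:
```python
from h import *
s=r.read_state();print(s)
```

```text
{'time': 4.95, 'joint_positions': array([-0.42488919,  0.17161413,  0.42631396,  2.0014418 , -0.08579031,
        0.98456245, -0.23372696]), 'joint_vel': array([-0.00621751,  0.00432075, -0.00303275, -0.00756625,  0.02038314,
        0.01155046, -0.02673428]), 'joint_torque': array([-2.92145403e-02, -4.14453864e+01,  2.80856855e+00, -3.19093752e+01,
       -2.16607978e-01,  1.22948427e+00,  3.93649014e-01]), 'ee_pos': array([ 0.48715416, -0.02929521,  0.07919668]), 'eef_rot': array([ 7.97985611e-01,  6.02676257e-01,  5.36770708e-04, -7.44226448e-05]), 'ft_force': array([ 2.50642448, -1.75234995, -3.31602509]), 'torque': array([-0.33024223, -0.86790941, -0.08291942]), 'grip_force': 11.999593265354633, 'width': 0.01815435211049376}
```

Going well; finish the arc.

Emit:
arm_command:
  moves: [-0.55,0,0.49,0,-0.49,0,0.55,0,-0.43,0,0.61,0,-0.36,0,0.65,0,-0.29,0,0.69,0,-0.2,0,0.68,0,0,0,0,0,0,0,0,0]

```text
time: 5.62
ee_pos: [0.4801, -0.0516, 0.0421]
eef_rot: [0.798, 0.603, -0.001, -0.0]
ft_force: [2.8, -0.6, -4.0]
width: 0.0176
grip_force: 12.0
```

Run:
```python
from h import *
s=r.read_state();print(s['ee_pos'],s['ft_force'])
g=R.from_euler('z',-1.292).apply(s['ee_pos']+np.array([0,0,.019])-[.5104,.0475,0]);print(g,np.arctan2(-.04-g[0],g[2]-.046))
```

```text
[ 0.48009213 -0.0515555   0.0421208 ] [ 2.84925492 -0.63325959 -4.01399032]
[-0.10357139  0.00187766  0.0611208 ] 1.3372801604305609
```

Emit:
arm_command:
  moves: [0,0,0,0,0,0,0,0,0,0,0,0,0,0,-1.0,0,0,0,-3.0,0,0,0,-4.0,0,0,0,-4.0,0,0,0,-4.0,0,0,0,0,0]
  fingers: 45

```text
time: 6.37
ee_pos: [0.484, -0.0518, 0.211]
eef_rot: [0.798, 0.603, 0.005, 0.003]
ft_force: [1.4, -0.0, 0.2]
width: 0.039
grip_force: 0.0
```

Emit:
arm_command:
  moves: [3.8,0,0,0,3.8,0,0,0,3.8,0,0,0,3.5,0.2,0,0,0,0,0,0,0,0,0,0]
  fingers: 100

```text
time: 6.87
ee_pos: [0.5232, 0.0934, 0.2029]
eef_rot: [0.797, 0.604, -0.0, 0.0]
ft_force: [-1.1, -1.1, 0.3]
width: 0.0713
grip_force: 0.0
```

Run:
```python
from h import *
np.set_printoptions(precision=4,suppress=True)
s=r.read_state();w=r.camera_info('wrist');im=r.camera('wrist')
print(s['time'],s['ee_pos'],R.from_quat(s['eef_rot']).as_euler('zyx',degrees=True),s['width'])
c=cv2.resize(cv2.cvtColor(im,cv2.COLOR_RGB2BGR)[90:290,200:440],(720,600),interpolation=cv2.INTER_CUBIC)
F=R.from_euler('z',1.292);f0=np.array([.5104,.0475,0])
for q in([60,25,50],[60,-25,50],[54,25,50],[54,-25,50],[82,46,10],[82,-46,10]):
    p=(proj(w,f0+F.apply(np.array(q)/1e3))[0]-[200,90])*3;print(q,p);cv2.circle(c,tuple(int(v) for v in p),3,(0,255,255),1)
cv2.imwrite("pics/w3.png",c)
```

```text
6.8667 [0.5232 0.0934 0.2029] [-74.3653  -0.0082 179.9848] 0.07126841655062736
[60, 25, 50] [291.7099 232.2461]
[60, -25, 50] [440.3516 233.105 ]
[54, 25, 50] [292.0086 249.6407]
[54, -25, 50] [439.818  250.4878]
[82, 46, 10] [241.5728 150.0798]
[82, -46, 10] [490.6654 151.5751]
```

View pics/w3.png

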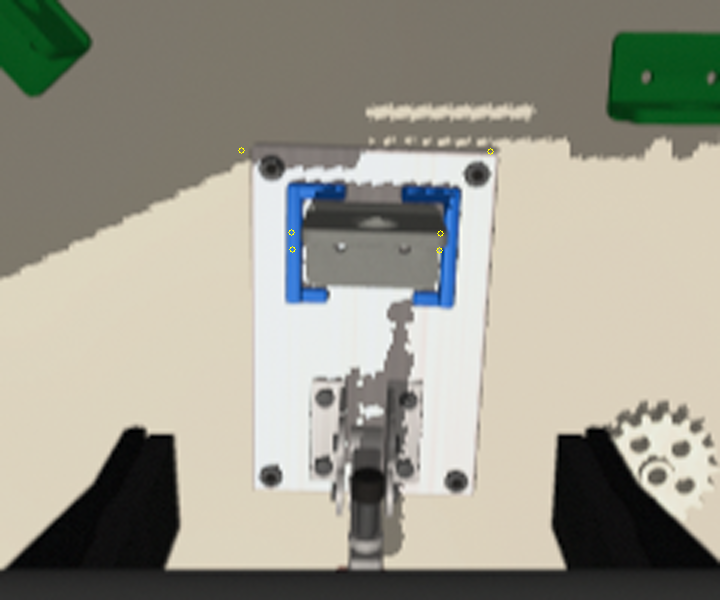

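The plate's corners are at crop (253,145), (497,150), (473,493), (253,488), and the bracket's top edge runs from (303,233) to (447,235). The bar is upright and clear of the bracket. The fixture lies about 3 mm to tool +y and 1.5° off my estimate, so I refine it from these corners.

Run:
```python
from h import *
np.set_printoptions(precision=4,suppress=True)
s=r.read_state();w=r.camera_info('wrist')
C=np.array([onz(w,np.array(p)/3+[200,90],.01) for p in[(253,145),(497,150),(473,493),(253,488)]])
obj=np.array([[82,46],[82,-46],[-60,-46],[-60,46]])/1e3
f=lambda v:(R.from_euler('z',v[2]).apply(np.c_[obj,[0]*4])[:,:2]+v[:2]-C[:,:2]).ravel()
o=least_squares(f,[.51,.047,1.28]);v=o.x;print(v,np.degrees(v[2]),o.fun)
b=np.array([onz(w,np.array(p)/3+[200,90],.05) for p in[(303,234),(447,235)]]);print('plate top',b,b.mean(0))
t=[v[0],v[1],0]+R.from_euler('z',v[2]).apply([.057,0,0]);print(t)
plan((t[0],t[1],.10,np.degrees(v[2])),(t[0],t[1],.022,np.degrees(v[2])))
```

```text
[0.5119 0.047  1.2661] 72.54010851659596 [-0.0008  0.0013  0.0008 -0.0001  0.0004 -0.0009 -0.0004 -0.0003]
plate top [[0.5064 0.1085 0.05  ]
 [0.5529 0.095  0.05  ]] [0.5297 0.1018 0.05  ]
[0.529  0.1013 0.    ]
3 [0.4, 0.1, 3.4, 0.6, 0.4, 0.1, 3.4, 0.5, 0.3, 0.1, 3.5, 0.6]
2 [0.0, -0.0, 3.9, -0.0, 0.0, -0.0, 3.9, -0.0]
```

Emit:
arm_command:
  moves: [0.4,0.1,3.4,0.6,0.4,0.1,3.4,0.5,0.3,0.1,3.5,0.6,0,0,0,0,0,0,0,0,0,0,2.0,0,0,0,2.0,0,0,0,2.0,0,0,0,1.8,0,0,0,0,0,0,0,0,0]

```text
time: 7.83
ee_pos: [0.5303, 0.1006, 0.0236]
eef_rot: [0.807, 0.591, 0.001, 0.0]
ft_force: [0.8, -0.6, 0.5]
width: 0.087
grip_force: 0.0
```

Emit:
arm_command:
  moves: [0,0,0,0,0,0,0,0,0,0,0,0,0,0,0,0,0,0,0,0,0,0,0,0,0,0,0,0,0,0,0,0]
  fingers: 0
  squeeze: 8

```text
time: 8.5
ee_pos: [0.5293, 0.1011, 0.0217]
eef_rot: [0.807, 0.591, 0.0, -0.0]
ft_force: [-1.0, 0.4, 2.1]
width: 0.0496
grip_force: 8.0
```

Emit:
arm_command:
  moves: [-0.1,0,-0.05,0,-0.1,0,-0.07,0,-0.1,0,-0.08,0,-0.1,0,-0.08,0,-0.1,0,-0.08,0,-0.07,0,-0.06,0,0,0,0,0,0,0,0,0]

```text
time: 9.17
ee_pos: [0.5275, 0.0958, 0.0259]
eef_rot: [0.807, 0.591, 0.0, -0.0]
ft_force: [0.3, 2.6, 1.3]
width: 0.05
grip_force: 8.0
```

Emit:
arm_command:
  moves: [0,0,-0.5,0,0,0,-1.0,0,0,0,-2.0,0,0,0,-3.0,0,0,0,-3.0,0,0,0,-3.0,0,0,0,0,0,0,0,0,0]
  squeeze: 15

```text
time: 9.83
ee_pos: [0.5287, 0.0952, 0.1532]
eef_rot: [0.807, 0.591, 0.002, 0.001]
ft_force: [-0.2, 0.3, -0.3]
width: 0.0496
grip_force: 15.0
```

Run:
```python
from h import *
import pickle
s=r.read_state();w=r.camera_info('wrist');im=r.camera('wrist');pickle.dump((w,s['ee_pos'],s['eef_rot']),open('w4.pkl','wb'))
cv2.imwrite("pics/w4.png",cv2.resize(cv2.cvtColor(im,cv2.COLOR_RGB2BGR)[180:300,240:400],(800,600),interpolation=cv2.INTER_CUBIC))
Rt=R.from_quat(s['eef_rot']);g=s['ee_pos']+Rt.apply([0,0,-.019])
for t in(0,5,10,15):
  B=R.from_euler('y',-np.radians(t)) # bracket axes x fwd,y,z up
  P=[]
  for q in([14,25,40],[14,-25,40],[14,25,5],[14,-25,5],[16,25,5],[16,-25,5]):
    v=B.apply((np.array(q)-[11,0,30])/1e3); P.append(g+Rt.apply([v[0],-v[1],-v[2]]))
  print(t,((proj(w,P)-[240,180])*5).round().astype(int).tolist())
```

```text
0 [[147, 450], [675, 450], [194, 292], [626, 292], [193, 276], [627, 276]]
5 [[147, 460], [675, 460], [192, 276], [627, 276], [192, 261], [628, 261]]
10 [[147, 469], [674, 469], [191, 261], [629, 261], [190, 246], [630, 246]]
15 [[147, 478], [674, 477], [189, 247], [630, 247], [188, 233], [632, 233]]
```

View pics/w4.png

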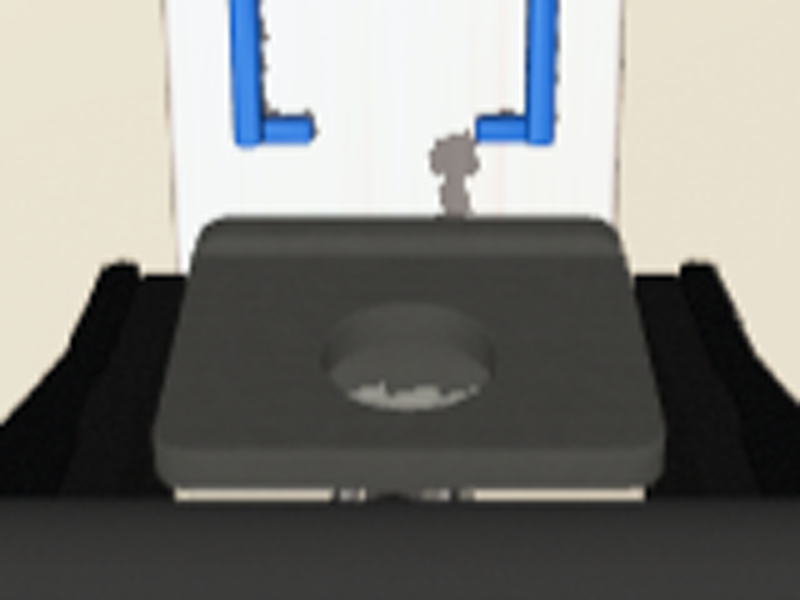

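The outer face runs from its top front edge at row 447 (back edge 485) to its foot at row 255 (lip's lower edge 217), with columns 155–665 at the top and 190–632 at the foot. I fit tilt and grip offset to these.

Run:
```python
from h import *
import pickle
np.set_printoptions(precision=2,suppress=True)
w,ee,q=pickle.load(open('w4.pkl','rb'));Rt=R.from_quat(q);g=ee+Rt.apply([0,0,-.019])
def P(v,pts):
    B=R.from_euler('y',-v[0]); u=B.apply((np.array(pts,float)-[11,0,30])/1e3)+np.array([v[1],v[2],v[3]])/1e3
    return (proj(w,g+Rt.apply(u*[1,-1,-1]))-[240,180])*5
def f(v):
    a=P(v,[[14,0,40],[8,0,40],[14,0,5],[16,0,0],[14,0,24]])
    b=P(v,[[14,25,36],[14,-25,36],[14,25,8],[14,-25,8]])
    hole=P(v,[[14,9*np.cos(t),24+9*np.sin(t)] for t in np.linspace(0,2*np.pi,40)])
    return np.r_[a[:4,1]-[447,485,255,217],(b[:,0]-[155,667,187,635])*.5,hole[:,0].min()-322,hole[:,0].max()-495,hole[:,1].min()-302,hole[:,1].max()-411]
o=least_squares(f,[.1,0,0,0],x_scale=[.1,1,1,1]);print(np.degrees(o.x[0]),o.x[1:],o.fun)
v=o.x;bore=g+Rt.apply((R.from_euler('y',-v[0]).apply([0,0,-.006])+v[1:]/1e3)*[1,-1,-1]);print('bore-ee in tool mm',1e3*Rt.inv().apply(bore-ee))
np.save('grip.npy',np.r_[v[0],Rt.inv().apply(bore-ee)])
```

```text
7.706035296772836 [ 0.58  0.09 -2.44] [-1.18 10.35 -0.57  0.71  0.21 -1.67  1.62 -3.62  1.76 -0.06  0.11 -9.58]
bore-ee in tool mm [  1.39  -0.09 -10.62]
```

Run:
```python
from h import *
a=(.50,.12,.25,78);b=(.4235,.23,.24,90);c=(.4235,.2716,.1985,90)
plan(a); plan(b,start=a); plan(c,start=b)
```

```text
3 [0.5, -1.1, -3.3, -1.9, 0.6, -1.1, -3.3, -1.8, 0.5, -1.1, -3.2, -1.9]
4 [2.3, -2.4, 0.3, -3.0, 2.4, -2.3, 0.2, -3.0, 2.5, -2.2, 0.3, -3.0, 2.7, -2.1, 0.2, -3.0]
2 [2.1, -0.0, 2.1, -0.0, 2.1, -0.0, 2.0, -0.0]
```

Emit:
arm_command:
  moves: [0.5,-1.1,-3.3,-1.9,0.6,-1.1,-3.3,-1.8,0.5,-1.1,-3.2,-1.9,1.1,-1.2,0.1,-1.5,1.2,-1.2,0.2,-1.5,1.2,-1.2,0.1,-1.5,1.2,-1.1,0.1,-1.5,1.2,-1.1,0.1,-1.5,1.3,-1.1,0.2,-1.5,1.3,-1.1,0.1,-1.5,1.4,-1.0,0.1,-1.5,0,0,0,0]

```text
time: 10.88
ee_pos: [0.4195, 0.2326, 0.2383]
eef_rot: [0.704, 0.71, -0.0, -0.001]
ft_force: [-0.2, 0.5, -0.4]
width: 0.05
grip_force: 15.0
```

Run:
```python
from h import *
s=r.read_state();print(s['time'],s['ft_force'],s['grip_force'],s['ee_pos']);plan((.4235,.2716,.1985,90))
```

```text
10.8833 [-0.21031047  0.46806108 -0.35147261] 15.000357914250344 [0.41945821 0.23258112 0.23832264]
2 [1.9, 0.2, 2.0, 0.2, 2.0, 0.2, 2.0, 0.3]
```

Emit:
arm_command:
  moves: [0.6,0.1,0.6,0.1,0.6,0.1,0.7,0.1,0.7,0.1,0.7,0.1,0.7,0.1,0.7,0.1,0.7,0,0.7,0.1,0.6,0,0.6,0,0,0,0,0,0,0,0,0,0,0,0,0,0,0,0,0]

```text
time: 11.72
ee_pos: [0.4265, 0.2676, 0.1992]
eef_rot: [0.71, 0.704, 0.0, 0.0]
ft_force: [-0.1, 0.9, -0.2]
width: 0.0496
grip_force: 15.0
```

Run:
```python
from h import *
np.set_printoptions(precision=4,suppress=True)
s=r.read_state();a=r.camera('scene');b=r.camera('top')
cv2.imwrite("pics/sF.png",a[...,::-1]);cv2.imwrite("pics/tF.png",b[...,::-1])
g=np.load('grip.npy');Rt=R.from_quat(s['eef_rot']);bore=s['ee_pos']+Rt.apply(g[1:]);print(s['time'],s['ee_pos'],'bore',bore,s['ft_force'])
cs,ct=r.camera_info('scene'),r.camera_info('top')
o=lambda p,x,y,k:(np.array(p)-[x,y])*k
print(o(proj(cs,[bore])[0],215,125,6),o(proj(ct,[bore])[0],195,175,6))
A=cv2.resize(a[125:215,215:281,::-1],(396,540),interpolation=cv2.INTER_CUBIC);B=cv2.resize(b[175:265,195:261,::-1],(396,540),interpolation=cv2.INTER_CUBIC)
cv2.imwrite("pics/cF.png",np.hstack([A,B]))
```

```text
11.7167 [0.4265 0.2676 0.1992] bore [0.4264 0.269  0.2098] [-0.131   0.8755 -0.1532]
[376.2762 266.7667] [532.0878 248.9195]
```

View pics/cF.png

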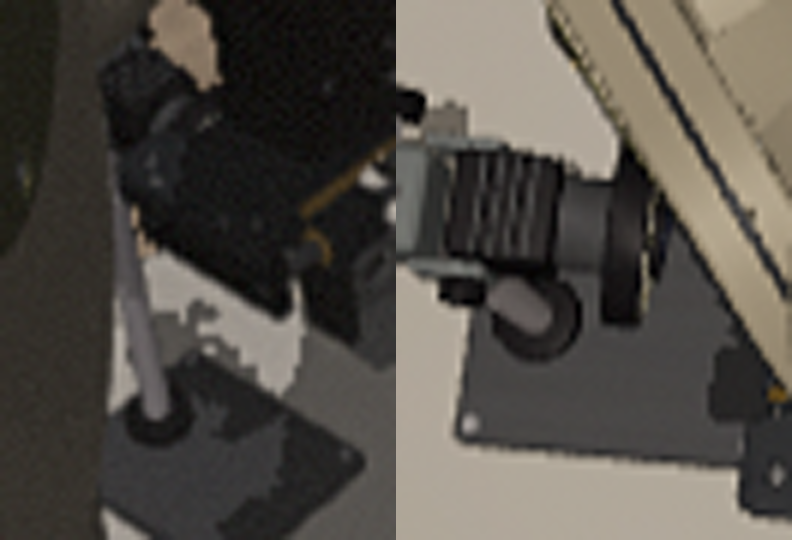

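The scene view is blocked by the gripper. The top view shows the lens ring at (635,245) with clear space before it and no contact. I make the last small correction from the measured pose.

Emit:
arm_command:
  moves: [0.25,-0.15,0,-0.3,0.25,-0.15,0,-0.2,0,0,0,0,0,0,0,0,0,0,0,0,0,0,0,0,0,0,0,0,0,0,0,0]

```text
time: 12.48
ee_pos: [0.4233, 0.2728, 0.1988]
eef_rot: [0.707, 0.707, 0.0, -0.0]
ft_force: [-0.4, 0.6, -0.5]
width: 0.0499
grip_force: 15.0
```

Run:
```python
from h import *
np.set_printoptions(precision=4,suppress=True)
s=r.read_state();g=np.load('grip.npy');Rt=R.from_quat(s['eef_rot']);print(s['time'],s['ee_pos'],'bore',s['ee_pos']+Rt.apply(g[1:]),Rt.as_euler('zyx',degrees=True),s['grip_force'],s['width'],s['ft_force'])
w=r.camera_info('wrist');im=r.camera('wrist')
L=proj(w,[[.4235-.031,.356,.222],[.4235+.031,.356,.222],[.4235,.354,.252]]);print('ring left/right/top',L)
print('bracket',proj(w,[s['ee_pos']+Rt.apply([.003,-.025,-.02]),s['ee_pos']+Rt.apply([.003,.025,-.02])]))
for y in range(int(L[2,1])-24,int(L[2,1])+25,6):
    if 0<=y<400: print(y,im[y,200:440:5].mean(-1).astype(int))
```

```text
12.4833 [0.4233 0.2728 0.1988] bore [0.4232 0.2742 0.2094] [ -90.0479    0.0023 -179.9964] 15.000063010957092 0.049930530097931296 [-0.3737  0.6474 -0.5105]
ring left/right/top [[249.1591  92.3969]
 [398.5749  92.5459]
 [324.5931  98.1363]]
bracket [[272.876  260.9715]
 [372.7585 260.9519]]
74 [233 233 233 233 233 233 234 234  22  24  26  28  27  26  26  23  25  22
  21  21  21  21  21  21  21  22  22  23  23  24  23  25  25  18  18  16
  16  17  16  14  40 137 137 137 136 137 137 137]
80 [233 233 233 233 234 233 234 235  22  26  27  29  29  31  32  33  34  35
  38  45  53  60  68  75  79  73  64  56  48  39  32  18  18  17  17  17
  15  16  17  15  97 138 138 137 138 137 136 137]
86 [233 233 233 233 234 234 234 234  22  25  27  29  30  32  33  33  34  37
  41  48  56  64  71  76  75  68  58  51  41  36  19  18  17  18  18  17
  18  16  16  15 139 138 138 139 138 138 138 137]
92 [202 202 234 234 234 234 234 234  55  26  28  28  30  31  33  33  35  37
  41  49  56  65  67  70  69  61  53  44  19  18  18  20  16  18  17  19
  17  15  15  15 139 138 138 138 138 138 138 138]
98 [ 79 138 
[... 286 characters left out ...]
57  57  51  19  19  18  17  19  19  19  17  15  15
  15  15  60 139 139 139 139 138 138 138 138 138]
110 [ 81  91 234 234 235 234 235 235 234 234 235 235 235 227 172  89  27  31
  34  37  39  41  41  41  20  19  18  17  17  17  16  33  74  99 134 140
 140 141 140 140 139 139 138 139 138 139 138 138]
116 [ 87  62 234 235 235 235 235 235 235 235 235 235 235 235 235 235 235 232
 139 139 138 115 106 102 102 105 114 126 140 140 140 140 141 140 140 140
 140 140 140 139 139 139 139 139 139 139 139 139]
122 [ 90  49 234 234 234 234 235 235 235 235 235 235 235 235 235 235 139 140
 139 139 140 140 140 140 141 140 141 140 140 140 140 140 140 140 140 140
 140 140 139 139 139 139 138 138 139 139 235 139]
```

The wrist picture, read as grey-value profiles, has the lens rim spanning columns 240–400 and its front top edge at row 113. That puts the lens within about 2 mm and 1–2° of the estimate, so I hand in.

```bash
python3 -c "
from bench import r
print(r.close_job())"
```

```text
the job is handed in; nothing more can be done
None
```

I handed the job in at about 12.5 s with the clamp open at about 1.34 rad and the bracket held steady before the lens; by my measurements the hole is within a few millimetres of the focus point and the bracket's tilt (7.7°) is within about 2–4° of the camera's (8–12°), but the hand-in returned no verdict.

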